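# Fish a pocket colour fan out of the gap behind the drawer unit and return it

## Task

The small pocket colour fan has slipped into the narrow gap behind the drawer unit. Take the bent drag hook by its red handle, reach over the fan, set the foot down behind it and draw it right out of the open end of the gap onto the worktop; do not touch the fan with the fingers while it is in the gap. Lay the whole hook back on its cork mat, handle standing upright as before, and push the fan down through the yellow sprung flap of the return bin, keeping hold of it until the flap has swung well open, so that it ends inside with the flap shut again and the pot, tin and tape roll left where they stand.

Things in the scene. Friction and masses are not known exactly. Their poses are not given: they have to be found in the camera images.
- drawer_unit: Fixed wood unit with white drawer fronts and a plywood upstand behind. Origin: worktop level, middle of the open end of the gap between them; +y points along the gap OUT of it. Gap: y 0 to -200 mm (closed there), x -38 to 38 mm, open on top, floor = worktop. Drawer block: x -83 to -38 mm, 100 mm high, fixed carton on top (to 120 mm); upstand: x 38 to 54 mm, 120 mm high.
- pocket_fan: The dropped pocket colour fan: rigid red and navy flat block 96 (x) x 54 (y) x 16 (z) mm, about 80 g. Origin: centre of its underside. It starts flat in the gap, its centre 80 to 105 mm inside the open end, its +x axis pointing roughly out of the open end. Grip it across the 54 mm width.
- drag_hook: Loose drag hook, about 160 g, standing on the cork mat. Origin: centre of the underside of its red handle (110 x 26 x 44 mm, long in x). A rod of 8 mm diameter, axis 35 mm above the underside, runs along +x and bends straight down at x = 270 mm to a cross-foot: bar of 10 mm diameter, 44 mm long along y, underside level with the handle's. At that height the rod clears the flat fan.
- hook_grip (a point): Point in the handle of the drag hook, 10 mm ahead (+x) of the handle's middle and 31 mm above its underside: close to the centre of mass, a good place to grip across the 26 mm width.
- hook_foot (a point): Middle of the cross-foot of the drag hook, 5 mm above its underside, 270 mm along +x from the handle's middle.
- cork_mat: Fixed cork mat 90 (x) x 360 (y) x 3 mm, origin: centre of its underside, on the worktop. The hook starts on it, the rod along the mat's -y, handle middle about 110 mm on the +y side of the mat's centre.
- return_bin: Fixed grey return bin 156 x 156 mm, 155 mm high, wall and floor 6 mm (inside 144 x 144 mm). Origin: centre of its underside.
- bin_mouth (a point): Centre of the bin's mouth, level with its rim, 155 mm above the worktop. Axes as the bin's.
- bin_flap (a joint): Yellow flap (132 x 136 x 4 mm) in the mouth, its top 5 mm below the rim, hinged on the bin's +x side along the bin's y. 0 = shut and level, grows as the free (-x) edge swings down into the bin, stop at 1.45 rad. A weak spring (0.03 to 0.043 N m) shuts it again; a flat thing held level and pressed down 50 mm in the middle of the mouth opens it to about 1 rad.
- red_pot: Bystander: red tester pot, 49 mm diameter, 60 mm high, loose; origin centre of its underside.
- red_tin: Bystander: small red paint tin, 60 mm diameter, 55 mm high, loose; origin centre of its underside.
- tape: Bystander: beige masking tape roll lying flat, 104 mm diameter, 25 mm high, loose; origin centre of its underside.

How it is judged:
By the outcome, as a careful person would: the job done as asked, in the order asked, and still so for the second after the job is handed in, with the robot touching nothing.
It also fails if it takes over 64 s, if anything falls off the work surface, if the arm or the gripper's body presses on something with over 40 N, if the wrist force passes 120 N, or if a joint passes its speed limit or range.

## Robot

A 7-joint arm with a two-finger parallel gripper is mounted at the origin on the work surface; the furniture and walls round the work are solid. World frame = base frame: x ahead of the robot, y to its left, z up, the work surface at z = 0. Lengths are in m, angles in degrees, forces in N, time in s.
With the tool pointing down it reaches from about 0.425 to 0.875 m from the base axis. Payload 8.4 kg.
Tool frame: the origin (TCP) lies between the finger pads; the fingertips stand 19 mm ahead of it and the grasp point (between the pads) is the TCP; z points along the fingers, y is the direction in which the jaws open and shut (so a half turn about z gives the same grasp; the last joint's range is limited). The gripper opens to 85 mm and grips with 20 to 120 N. Pads are 22 mm wide; open, the fingers measure 114 mm over their backs; the gripper's body (76 mm by 85 mm) begins 54 mm behind the grasp point. The pads swing forward as they close: fully open they stand 13 mm farther back than shut.
Start: joints at [-81.944, 19.091, 2.286, 83.961, -0.768, 76.965, -3.352], TCP at [0.154, 0.631, 0.25] pointing down, gripper open.
Joint ranges: [-147.57, 147.57], [-21.85, 119.76], [-74.77, 79.35], [14.55, 137.4], [-85.83, 265.84], [4.83, 119.75], [-152.11, 152.11]. Speed limits (degrees/s): [127.2, 127.2, 159.86, 159.86, 180, 180, 180].

## Interface

Orientations are given as a 3x3 rotation matrix whose columns are the frame's x, y, z axes.
In Python, from cell import r gives the robot as it stands. The module is installed in compiled form; this text tells all that it offers.
- The arm moves only by the shell command python3 -m creep 'ROWS' [FORCE]. ROWS is a JSON object of lists of equal length, an entry for each row: "twist": the turn, a rotation vector about the tool's x, y, z in degrees, a list of three; "slide": the shift along the tool's x, y, z in mm, a list of three; "fingers": the finger opening in mm, from 0 to 85.4. A call has 1 to 12 rows; each row shifts and turns the commanded pose from where the row before left it, along the tool's axes as they then stand; what a row does not reach is not made up. A row lasts 1/10 s, in which the tool goes at most 50 mm and 8.59 degrees, less where a joint would pass 70% of its speed; a pose out of reach is approached as far as the arm can. A call is refused whole if a number of a shift passes 50 or a number of a turn 8.59, either way. A call with a gripper value outside its range is refused whole. The fingers move at their own pace and stop on an object; FORCE is the grip in N (left out, the last holds). Time passes only in rows, so rows that do not move let the fingers close. It gives the time, the measured TCP pose, the force and the opening at its end, in the units of the state.
- r.observe(): the state, without advancing time (a new reading comes with each control period).
- r.snapshot(name): name is "scene" or "top" or "wrist"; returns a dict with "color" (480x640x3 uint8, blue, green, red), "depth" (480x640 float32, m along the optical axis (not along the pixel's ray), 0 where there is no reading), "fov_y" (degrees; the focal length in pixels is half the picture's height over the tangent of half this angle, whatever the lens; pixels are square), "cx", "cy" (the principal point, pixels), "D" ([k1, k2, p1, p2, k3] as OpenCV has them; the pictures are not rectified), "eye" and "orientation" of the camera in the world; the wrist camera has in their place "mount" (4x4, takes a point from camera to tool coordinates, whose origin is the TCP and whose axes are the flange's). Camera axes: x right, y down, z forward; pixel columns grow to the right and rows downward; lengths in m; the calibration is good to about 2 mm. A picture is of the moment at which its call begins: read the wrist's pose just before it.
- r.sign_off(): hands the job in, once; it reports no verdict.
Trained networks look in the newest picture that a camera, given by its name, has taken for a name from the list of things; names that differ only in an ending like _2 or _b are one class to them, and where a whole thing is asked for, a point or a joint stands for the part that bears it (a point fixed in the world has none). Each returns a list of dicts, best first, with "p" (0 to 1); they miss things now and then, are a little off and sometimes report something else, mostly with a low value. They report only what shows in the picture. A call takes as long as a camera call.
- r.find_in(query, camera): "centre" ([x, y, z] in m, in world coordinates, good to about 4 mm: the middle of the surface that is visible of it).
- r.outline_of(query, camera): "mask" (480x640 bool, what is visible of it).
- r.tip_of(query, camera): "centre" ([x, y, z] in m, in world coordinates, good to about 4 mm: a listed point, or the origin of a listed thing).
The state is a dict: "clock": time; "joints": joint angles; "qvel": joint speeds; "joint_torque": joint torques, N m; "tcp_pos": TCP position; "ee_rot": TCP orientation; "ft_force": force on the tool from outside, world axes, zero at the start; "moment": the same for the moment, N m; "finger_gap": opening from 0.0 (shut) to 1.0 (fully open).
Only numpy, scipy, OpenCV 4.12 (cv2) and the standard library are available. Lean on these libraries where they do the work, as an engineer would, in place of code of your own. Each camera call takes 0.05 s, during which the arm holds its last target.

## Working session

There is one attempt and no reset: what is moved stays moved. The work goes in short steps, Python scripts to look and compute and a shell command to move; the robot and the scene stay as the last step left them, time stands still between calls to the robot, and variables do not carry over. Pictures are saved under pics/ and viewed, and the job is handed in when it is done.

```bash
mkdir -p pics; ls
python3 - <<'E'
from cell import r
import cv2
s=r.observe()
print({k:(v if not hasattr(v,'tolist') else v.tolist()) for k,v in s.items()})
for c in ["scene","top"]:
    p=r.snapshot(c); cv2.imwrite(f"pics/{c}0.png",p["color"])
    print(c,p["fov_y"],p["cx"],p["cy"],p["D"],p["eye"],p["orientation"])
    for q in ["drawer_unit","pocket_fan","drag_hook","hook_grip","hook_foot","cork_mat","return_bin","bin_mouth","red_pot","red_tin","tape"]:
        t=r.tip_of(q,c)
        print(q,[(([round(float(x),3) for x in d["centre"]]),round(d["p"],2)) for d in t[:2]])
print(r.observe()["clock"])
E
```

```text
pics
{'clock': 0.0, 'joints': [-81.94195735779495, 19.130647085265263, 2.2848655425686184, 84.01139911512985, -0.769880208290958, 76.96629592087972, -3.3505939138020358], 'qvel': [-0.09211377479101182, 0.06009143566226939, 0.006584973389331387, -0.00840684490796819, -0.03217128266682669, 0.028979483798752637, -0.006261301524456626], 'joint_torque': [0.0001085184976545861, -65.8566427230835, 1.3657060638070107, -40.55602312088013, 0.0168129539815709, 0.013020175974816084, 2.2870447082823375e-05], 'tcp_pos': [0.15431941386643264, 0.6309692482555758, 0.24943093519885595], 'ee_rot': [[-0.9713740382401675, 0.23755500443118743, -0.0003125742918690898], [0.23755519817675758, 0.9713727322935086, -0.001594608367290137], [-7.518105382002077e-05, -0.0016232148169960743, -0.9999986797598621]], 'ft_force': [-0.32558854521714675, 0.7200493653800957, -0.026336378009708155], 'moment': [0.012599903366654995, -0.05578339201289239, -0.006198622614691814], 'finger_gap': 0.9995266854349983}
scene 46.79685674825691 316.6858494179411 238.1454406088073 [-0.03839738  0.          0.          0.          0.   
[... 774 characters left out ...]
2343091 0.01137339 1.66686235] [[-0.0150905  -0.99710899  0.07447105]
 [-0.99972432  0.01370628 -0.0190636 ]
 [ 0.01798777 -0.0747382  -0.99704094]]
drawer_unit [([0.62, -0.12, -0.003], 0.94)]
pocket_fan [([0.62, -0.2, -0.003], 0.82)]
drag_hook [([0.432, 0.008, 0.002], 0.55), ([0.416, 0.326, 0.002], 0.24)]
hook_grip [([0.428, 0.003, 0.036], 0.66)]
hook_foot [([0.407, -0.254, 0.009], 0.61)]
cork_mat [([0.43, -0.095, 0.003], 0.57), ([0.432, 0.003, 0.035], 0.38)]
return_bin [([0.418, 0.326, 0.002], 0.88)]
bin_mouth [([0.415, 0.328, 0.157], 0.96)]
red_pot [([0.594, 0.399, -0.001], 0.64), ([0.408, -0.258, 0.01], 0.56)]
red_tin [([0.472, -0.39, 0.002], 0.7)]
tape [([0.688, 0.393, -0.0], 0.78)]
1.2
```

View pics/scene0.png

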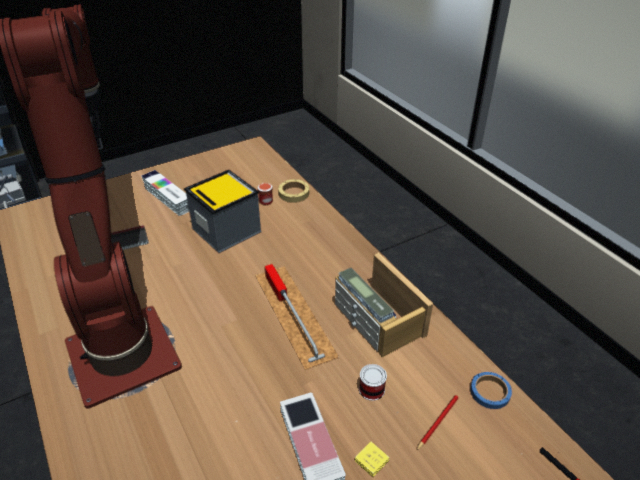

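View pics/top0.png

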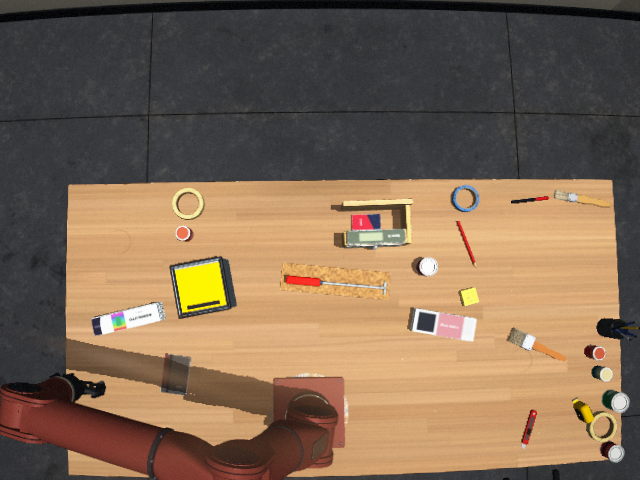

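The top view shows the gap opening to the left (world +y) at px (345,222). The fan is at (366,222), the hook handle at (303,281) with its foot at (385,287), and the bin at (201,287). Next I measure yaws.

```bash
cat > h.py <<'E'
from cell import r
import cv2, numpy as np
def K(p):
    f=240/np.tan(np.radians(p["fov_y"]/2)); return np.array([[f,0,p["cx"]],[0,f,p["cy"]],[0,0,1]])
def cloud(p,px=None,z=None):
    """px Nx2 (u,v); depth from image, or intersect world plane z"""
    px=np.asarray(px,float); n=cv2.undistortPoints(px.reshape(-1,1,2),K(p),np.array(p["D"])).reshape(-1,2)
    d=np.c_[n,np.ones(len(n))]
    if "eye" in p: R,t=np.array(p["orientation"]),np.array(p["eye"])
    else:
        s=p["state"]; M=np.array(p["mount"]); Rt=np.array(s["ee_rot"]); R=Rt@M[:3,:3]; t=Rt@M[:3,3]+np.array(s["tcp_pos"])
    w=d@R.T
    if z is not None: return t+w*((z-t[2])/w[:,2])[:,None]
    dep=p["depth"][px[:,1].astype(int),px[:,0].astype(int)]
    return (t+w*dep[:,None])[dep>0]
def maskpts(m):
    v,u=np.nonzero(m); return np.c_[u,v]
def rect(P):
    (c,s,a)=cv2.minAreaRect((P[:,:2]*1000).astype(np.float32)); return np.round(c,1),np.round(s,1),round(a,1)
def wrist():
    s=r.observe(); p=r.snapshot("wrist"); p["state"]=s; return p
E
python3 - <<'E'
from h import *
for c in ["top","scene"]:
    p=r.snapshot(c)
    for q in ["drawer_unit","pocket_fan","drag_hook","cork_mat","return_bin","bin_flap"]:
        o=r.outline_of(q,c)
        if not o: print(c,q,"none"); continue
        m=o[0]["mask"]; P=cloud(p,maskpts(m))
        print(c,q,round(o[0]["p"],2),m.sum(),"zmed",np.percentile(P[:,2],[5,50,95]).round(3),rect(P))
        if q=="drawer_unit":
            for zl,zh in[(.09,.105),(.108,.13)]:
                k=P[(P[:,2]>zl)&(P[:,2]<zh)]; print(zl,len(k), rect(k) if len(k)>5 else 0)
        if q=="bin_flap" : print(rect(P[P[:,2]>.13]))
        if q=="drag_hook": 
            k=P[P[:,2]>.04]; print("handle",rect(k),k.mean(0).round(3))
# all top cloud
p=r.snapshot("top")
uv=maskpts(np.ones((480,640),bool)); P=cloud(p,uv[p["depth"][uv[:,1],uv[:,0]]>0])
for nm,b,zz in [("bin",(.3,.52,.2,.45),(.145,.17)),("unit",(.5,.75,-.36,-.08),(.09,.14))]:
    k=P[(P[:,0]>b[0])&(P[:,0]<b[1])&(P[:,1]>b[2])&(P[:,1]<b[3])&(P[:,2]>zz[0])&(P[:,2]<zz[1])]; print(nm,len(k),rect(k),np.median(k[:,2]))
q=p["color"][190:330,160:440]; cv2.imwrite("pics/topz.png",cv2.resize(q,(800,400),interpolation=cv2.INTER_CUBIC))
E
```

```text
top drawer_unit 0.72 2099 zmed [0.02  0.115 0.125] (array([ 605.2, -236.5]), array([149.3, 241.3]), 1.9)
0.09 400 (array([ 600.8, -221.1]), array([215.6, 135.7]), 89.2)
0.108 1139 (array([ 611.2, -224.6]), array([136.8, 215. ]), 2.1)
top pocket_fan 0.82 459 zmed [0.008 0.015 0.022] (array([ 622.9, -199.4]), array([94.4, 56.1]), 89.2)
top drag_hook 0.62 362 zmed [0.014 0.045 0.053] (array([420.6, -97. ]), array([328.4,  27.4]), 84.9)
handle (array([421.4, -91.8]), array([317.8,  25.8]), 85.1) [ 0.429 -0.006  0.047]
top cork_mat 0.89 2345 zmed [-0.003  0.003  0.01 ] (array([428.5, -94.7]), array([360.6,  91.7]), 83.2)
top return_bin 0.98 3105 zmed [0.027 0.15  0.158] (array([421.4, 326.9]), array([174.1, 168.3]), 10.4)
top bin_flap 0.83 2035 zmed [0.144 0.15  0.156] (array([416.3, 325.7]), array([140.9, 141.7]), 11.2)
(array([418.7, 325.7]), array([136.2, 141. ]), 11.1)
scene drawer_unit 0.61 5998 zmed [0.009 0.081 0.118] (array([ 648.8, -178.7]), array([325.1, 236.9]), 86.1)
0.09 944 (array([ 607.9, -226.9]), array([144.2, 219.8]), 1.4)
0.108 1512 (array([ 610.5, -225. ]), array([139.1, 223.7]), 0.9)
scene pocket_fan none
scene drag_hook 0.96 799 zmed [0.001 0.037 0.046] (array([425.4, -73.8]), array([382.5,  43. ]), 83.1)
handle (array([418.9, -92.8]), array([315.7,  25.7]), 84.7) [ 0.425 -0.02   0.043]
scene cork_mat 0.7 2855 zmed [-0.004  0.001  0.005] (array([428.5, -93.4]), array([364.8,  93.7]), 83.9)
scene return_bin 0.74 4427 zmed [0.01  0.119 0.151] (array([391.8, 428.2]), array([164.3, 388.3]), 10.1)
scene bin_flap 0.94 1231 zmed [0.143 0.147 0.151] (array([417.1, 322.9]), array([141.2, 156.1]), 10.7)
(array([417.5, 320.9]), array([141.2, 152.1]), 10.7)
bin 2553 (array([414.8, 323.3]), array([160.5, 163.7]), 10.3) 0.15142541562003786
unit 1604 (array([ 604.9, -225.7]), array([150.1, 218.7]), 1.6) 0.11805763739987374
```

View pics/topz.png

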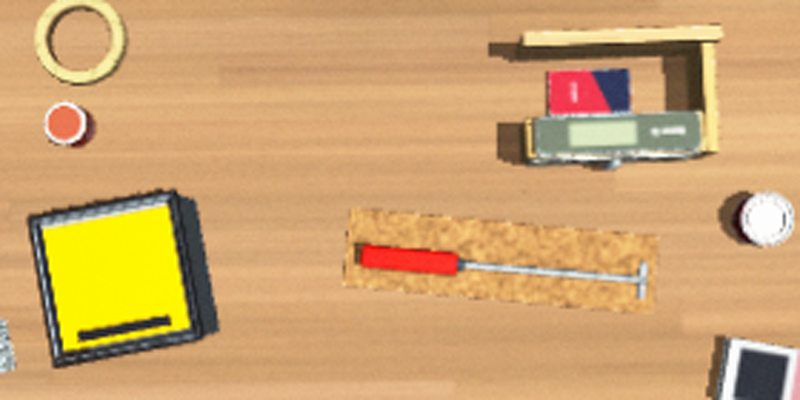

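```bash
cat >> h.py <<'E'
from scipy.spatial.transform import Rotation as Ro
def pose():
    s=r.observe(); return np.array(s["tcp_pos"]),np.array(s["ee_rot"])
def sim(rows,p=None,R=None):
    if p is None: p,R=pose()
    for n,sl,tw in rows:
        for _ in range(n):
            p=p+R@np.array(sl)/1000; R=R@Ro.from_rotvec(tw,degrees=True).as_matrix()
    return p,R
def yaw(R): return np.degrees(np.arctan2(R[1,0],R[0,0]))
def to(target,p=None,R=None):
    "remaining shift in tool axes mm"
    if p is None: p,R=pose()
    return (R.T@(np.array(target)-p)*1000).round(1)
E
python3 - <<'E'
from h import *
for y,t in [(0,4.5),(-6,4.8),(-12,5),(-12,5.5)]:
    p,R=sim([(12,[-50,y,0],[0,0,t])]); print(y,t,p.round(3),yaw(R))
E
```

```text
0 4.5 [0.607 0.271 0.25 ] 112.2562480882781
-6 4.8 [0.55  0.208 0.25 ] 108.6562480914912
-12 5 [0.495 0.15  0.25 ] 106.25624809365361
-12 5.5 [0.468 0.139 0.25 ] 100.25624809902047
```

```bash
python3 -m creep '{"twist":[[0,0,5],[0,0,5],[0,0,5],[0,0,5],[0,0,5],[0,0,5],[0,0,5],[0,0,5],[0,0,5],[0,0,5],[0,0,5],[0,0,5]],"slide":[[-50,-12,0],[-50,-12,0],[-50,-12,0],[-50,-12,0],[-50,-12,0],[-50,-12,0],[-50,-12,0],[-50,-12,0],[-50,-12,0],[-50,-12,0],[-50,-12,0],[-50,-12,0]],"fingers":[85,85,85,85,85,85,85,85,85,85,85,85]}' 40
python3 - <<'E'
from h import *
p,R=pose(); print(p.round(3),yaw(R)); print(to([.43,.04,.2]), yaw(R)-85)
E
```

```text
clock: 3.15
tcp_pos: [0.4858, 0.1613, 0.2505]
ee_rot: [[-0.276, 0.961, 0.001], [0.961, 0.276, 0.0], [0.0, 0.001, -1.0]]
ft_force: [1.2, -0.2, 0.3]
finger_gap: 0.994
[0.486 0.161 0.251] 106.02855678804976
[-101.2  -87.1   50.4] 21.028556788049755
```

```bash
python3 -m creep '{"twist":[[0,0,7],[0,0,7],[0,0,7],[0,0,0]],"slide":[[-30,-20,12],[-30,-20,12],[-30,-15,12],[-30,-15,14]],"fingers":[85,85,85,85]}'
python3 - <<'E'
from h import *
p,R=pose(); print(p.round(3),yaw(R))
w=wrist(); cv2.imwrite("pics/w1.png",w["color"])
for c in ["wrist","top"]:
  if c=="top": r.snapshot(c)
  for q in ["hook_grip","hook_foot","drag_hook"]:
    print(c,q,[(d["centre"].round(4) if hasattr(d["centre"],'round') else d["centre"],round(d["p"],2)) for d in r.tip_of(q,c)[:2]])
r.snapshot("wrist")
hsv=cv2.cvtColor(w["color"],cv2.COLOR_BGR2HSV)
m=((hsv[...,0]<8)|(hsv[...,0]>172))&(hsv[...,1]>150)&(hsv[...,2]>80)
n,l,st,_=cv2.connectedComponentsWithStats(m.astype(np.uint8)); i=1+np.argmax(st[1:,4]); print(st[i])
px=maskpts(l==i); print(rect(cloud(w,px,z=.047)))
P=cloud(w,px);print(P.mean(0),rect(P[P[:,2]>.038]),np.percentile(P[:,2],[5,50,95]))
E
```

```text
clock: 3.55
tcp_pos: [0.428, 0.0355, 0.2002]
ee_rot: [[0.088, 0.996, 0.001], [0.996, -0.088, 0.0], [0.001, 0.001, -1.0]]
ft_force: [0.2, -0.6, 0.2]
finger_gap: 0.997
[0.428 0.035 0.2  ] 84.96030887025775
wrist hook_grip [([0.4343, 0.0017, 0.0366], 0.84)]
wrist hook_foot []
wrist drag_hook [([0.4281, 0.0182, 0.0033], 0.62), ([0.4297, 0.0044, 0.0378], 0.34)]
top hook_grip [([0.4314, 0.0038, 0.0364], 0.46), ([0.4155, 0.3267, 0.1542], 0.27)]
top hook_foot [([0.4049, -0.2589, 0.0064], 0.5)]
top drag_hook []
[ 310  187   32  129 3820]
(array([431.2,  17.8]), array([111.4,  24.9]), 84.6)
[0.43119962 0.02000359 0.04579551] (array([430.8,  14.9]), array([109.1,  25.3]), 84.2) [0.04281406 0.04655972 0.04783706]
```

View pics/w1.png

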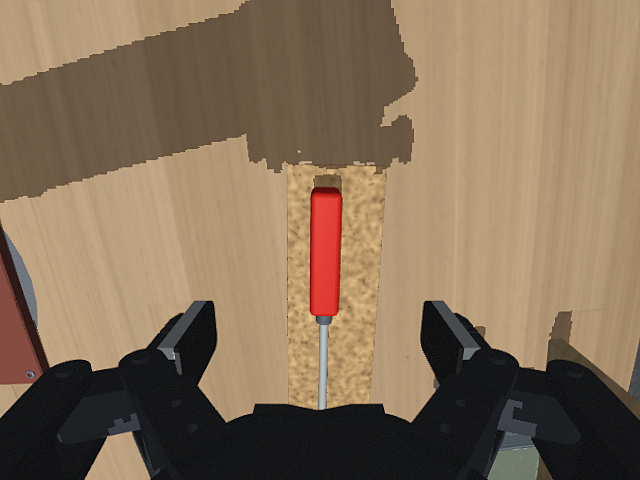

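The handle runs vertically at px (325,250), between the fingers' columns. I'll descend and grip.

```bash
python3 -m creep '{"twist":[[0,0,0],[0,0,0],[0,0,0],[0,0,0],[0,0,0],[0,0,0],[0,0,0],[0,0,0],[0,0,0],[0,0,0],[0,0,0]],"slide":[[-16,2.5,40],[-15.5,2.5,40],[0,0,40],[0,0,30],[0,0,14],[0,0,0],[0,0,0],[0,0,0],[0,0,0],[0,0,0],[0,0,0]],"fingers":[85,85,85,85,85,85,0,0,0,0,0]}' 60
python3 - <<'E'
from h import *
s=r.observe(); print(s["finger_gap"],s["tcp_pos"],s["ft_force"],yaw(np.array(s["ee_rot"])))
w=wrist(); cv2.imwrite("pics/w2.png",w["color"])
E
```

```text
clock: 5.1
tcp_pos: [0.4315, 0.0054, 0.0372]
ee_rot: [[0.083, 0.997, 0.002], [0.997, -0.083, 0.001], [0.001, 0.001, -1.0]]
ft_force: [-1.4, 0.1, 6.7]
finger_gap: 0.29
0.2903881648387554 [0.43145477 0.00539049 0.03720983] [-1.36065279  0.11519171  6.68916934] 85.25890332328069
```

View pics/w2.png

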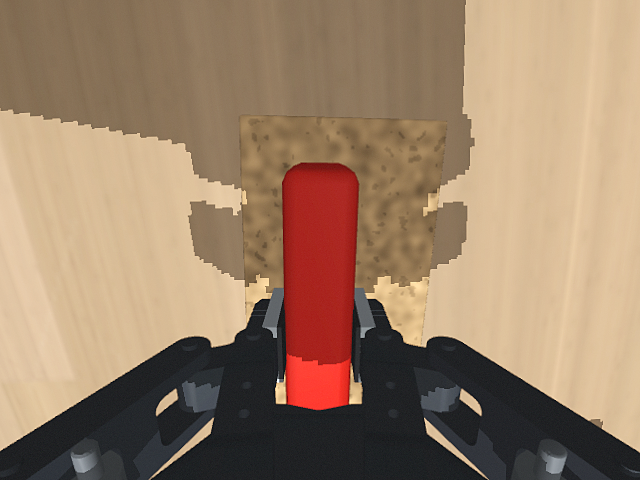

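Gripped (gap 0.29, about 25 mm); the handle is centred between the pads. Now I lift and carry it over the gap.

```bash
python3 -m creep '{"twist":[[0,0,0],[0,0,0],[0,0,0],[0,0,0],[0,0,0],[0,0,-1.5],[0,0,-1.5],[0,0,-1.5],[0,0,-1.7],[0,0,0],[0,0,0]],"slide":[[0,0,-10],[0,0,-30],[0,0,-40],[0,0,-40],[0,0,-33],[-1,32,0],[-1,40,0],[-1,40,0],[-1,40,0],[-1,30,0],[0,8,0]],"fingers":[0,0,0,0,0,0,0,0,0,0,0]}' 90
python3 - <<'E'
from h import *
p,R=pose(); print(p.round(4),yaw(R))
w=r.snapshot("top"); cv2.imwrite("pics/t3.png",cv2.resize(w["color"][180:320,280:460],(800,622)[:2])[:600])
for q in ["hook_grip","hook_foot","drawer_unit","pocket_fan"]:
    print(q,[(np.round(d["centre"],4),round(d["p"],2)) for d in r.tip_of(q,"top")[:2]])
w=r.snapshot("scene"); cv2.imwrite("pics/s3.png",w["color"])
for q in ["hook_grip","hook_foot"]:
    print(q,[(np.round(d["centre"],4),round(d["p"],2)) for d in r.tip_of(q,"scene")[:2]])
E
```

```text
clock: 6.25
tcp_pos: [0.6224, -0.005, 0.1892]
ee_rot: [[-0.026, 1.0, 0.0], [1.0, 0.026, -0.002], [-0.002, -0.0, -1.0]]
ft_force: [-0.2, -0.6, -1.2]
finger_gap: 0.292
[ 0.6224 -0.005   0.1892] 91.48252129316657
hook_grip []
hook_foot [(array([ 0.6265, -0.269 ,  0.1593]), 0.7)]
drawer_unit [(array([ 0.6228, -0.1159, -0.0013]), 0.62), (array([0.4162, 0.325 , 0.152 ]), 0.18)]
pocket_fan [(array([ 0.6245, -0.2017, -0.0034]), 0.83), (array([0.4155, 0.3259, 0.1535]), 0.29)]
hook_grip [(array([ 0.6174, -0.0114,  0.1915]), 0.9)]
hook_foot [(array([ 0.6219, -0.2692,  0.1634]), 0.57), (array([ 6.179e-01, -2.000e-04,  1.568e-01]), 0.2)]
```

View pics/t3.png

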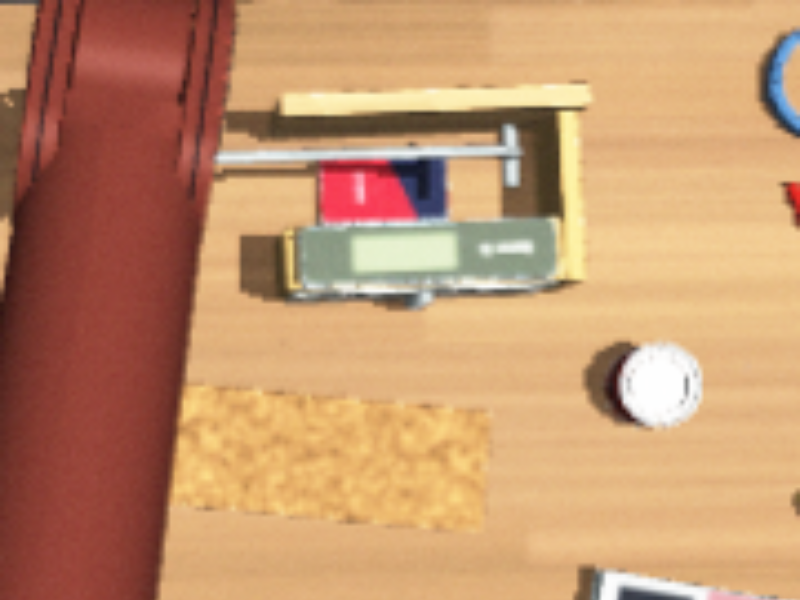

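View pics/s3.png

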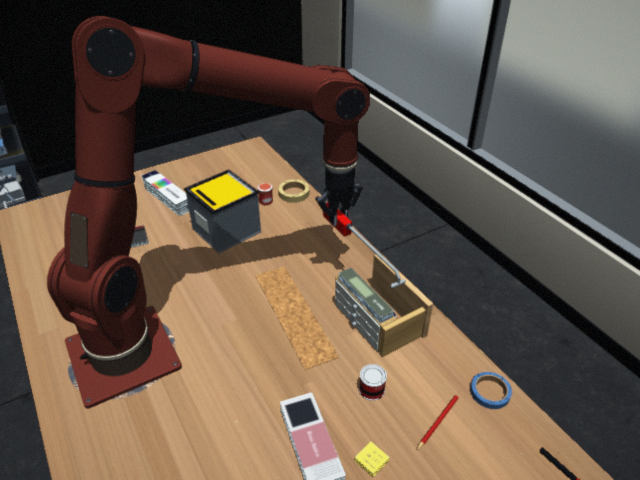

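The foot (px ~(511,155) in the crop) hangs at about (0.624, -0.269), behind the fan and inside the gap walls. I shift it 14 mm deeper and lower it.

```bash
python3 -m creep '{"twist":[[0,0,0],[0,0,0],[0,0,0],[0,0,0],[0,0,0],[0,0,0],[0,0,0],[0,0,0]],"slide":[[-14,0,0],[0,0,0],[0,0,30],[0,0,40],[0,0,40],[0,0,25],[0,0,13],[0,0,4]],"fingers":[0,0,0,0,0,0,0,0]}'
python3 - <<'E'
from h import *
p,R=pose(); print(p.round(4),yaw(R),r.observe()["ft_force"],r.observe()["moment"])
w=r.snapshot("top"); cv2.imwrite("pics/t4.png",cv2.resize(w["color"][190:290,300:440],(800,571)))
for q in ["hook_foot","pocket_fan"]:
    print(q,[(np.round(d["centre"],4),round(d["p"],2)) for d in r.tip_of(q,"top")[:2]])
E
```

```text
clock: 7.45
tcp_pos: [0.6201, -0.0196, 0.0364]
ee_rot: [[-0.025, 1.0, -0.002], [1.0, 0.025, -0.001], [-0.0, -0.002, -1.0]]
ft_force: [-0.5, 0.4, 0.2]
finger_gap: 0.292
[ 0.6201 -0.0196  0.0364] 91.42888223055799 [-0.49266108  0.38845587  0.1642786 ] [ 0.03391296  0.02566363 -0.00673128]
hook_foot [(array([ 0.6253, -0.2821,  0.0056]), 0.49)]
pocket_fan [(array([ 0.6206, -0.2003, -0.0037]), 0.66)]
```

View pics/t4.png

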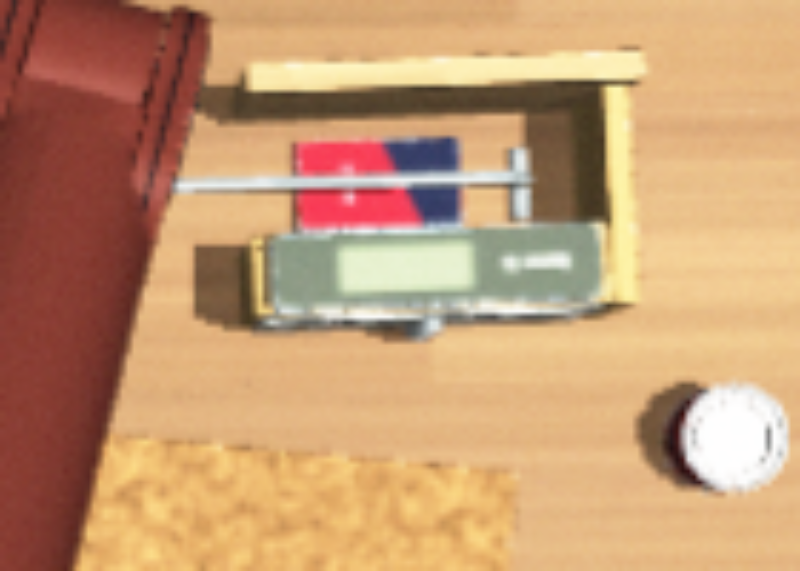

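```bash
python3 -m creep '{"twist":[[0,0,0],[0,0,0],[0,0,0],[0,0,0],[0,0,0],[0,0,0],[0,0,0],[0,0,0],[0,0,0],[0,0,0],[0,0,0]],"slide":[[0,0,1.5],[10,0,0],[10,0,0],[10,0,0],[12,0,0],[14,0,0],[14,0,0],[14,0,0],[14,0,0],[10,0,0],[4,0,0]],"fingers":[0,0,0,0,0,0,0,0,0,0,0]}'
python3 - <<'E'
from h import *
p,R=pose(); print(p.round(4),yaw(R),r.observe()["ft_force"],r.observe()["moment"])
w=r.snapshot("top"); cv2.imwrite("pics/t5.png",cv2.resize(w["color"][190:290,300:440],(800,571)))
for q in ["hook_foot","pocket_fan"]:
    print(q,[(np.round(d["centre"],4),round(d["p"],2)) for d in r.tip_of(q,"top")[:2]])
E
```

```text
clock: 8.7
tcp_pos: [0.6178, 0.0946, 0.0357]
ee_rot: [[-0.027, 1.0, -0.0], [1.0, 0.027, 0.0], [0.0, -0.0, -1.0]]
ft_force: [0.6, -0.8, -1.2]
finger_gap: 0.289
[0.6178 0.0946 0.0357] 91.5581947162475 [ 0.63103263 -0.80736966 -1.1608902 ] [-0.12942914 -0.03647378  0.00776746]
hook_foot [(array([ 0.6229, -0.1703,  0.0111]), 0.54)]
pocket_fan [(array([ 0.6203, -0.1157, -0.0035]), 0.91)]
```

View pics/t5.png

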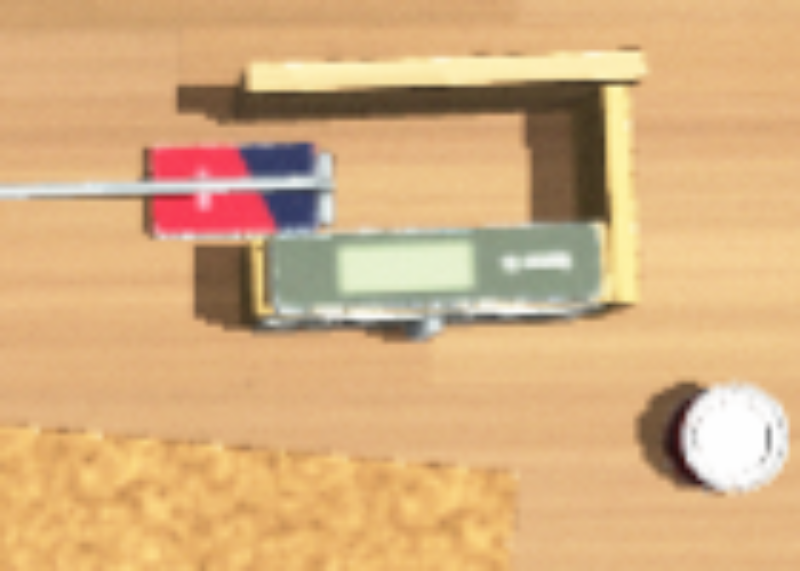

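The fan is half out, square against the foot (px (325,185)). I draw it the rest of the way, back off and lift.

```bash
python3 -m creep '{"twist":[[0,0,0],[0,0,0],[0,0,0],[0,0,0],[0,0,0],[0,0,0],[0,0,0],[0,0,0],[0,0,0]],"slide":[[10,0,0],[14,0,0],[16,0,0],[16,0,0],[16,0,0],[12,0,0],[8,0,0],[4,0,0],[0,0,0]],"fingers":[0,0,0,0,0,0,0,0,0]}'
python3 -m creep '{"twist":[[0,0,0],[0,0,0],[0,0,0],[0,0,0],[0,0,0],[0,0,0],[0,0,0]],"slide":[[-8,0,0],[0,0,0],[0,0,-20],[0,0,-40],[0,0,-40],[0,0,-30],[0,0,0]],"fingers":[0,0,0,0,0,0,0]}'
python3 - <<'E'
from h import *
p,R=pose(); print(p.round(4),yaw(R),r.observe()["ft_force"],r.observe()["moment"])
w=r.snapshot("top"); cv2.imwrite("pics/t6.png",cv2.resize(w["color"][170:320,200:420],(800,545)))
for q in ["hook_foot","pocket_fan"]:
    print(q,[(np.round(d["centre"],4),round(d["p"],2)) for d in r.tip_of(q,"top")[:2]])
E
```

```text
clock: 9.75
tcp_pos: [0.6153, 0.1893, 0.0357]
ee_rot: [[-0.026, 1.0, -0.0], [1.0, 0.026, 0.0], [0.0, -0.0, -1.0]]
ft_force: [-0.9, -0.8, -0.8]
finger_gap: 0.29
clock: 10.45
tcp_pos: [0.6182, 0.18, 0.1708]
ee_rot: [[-0.024, 1.0, 0.007], [1.0, 0.024, 0.003], [0.003, 0.007, -1.0]]
ft_force: [0.9, 0.6, -2.0]
finger_gap: 0.29
[0.6182 0.18   0.1708] 91.35724021071707 [ 0.88888167  0.57150917 -2.04518591] [-0.0271083  -0.06886382 -0.0157706 ]
hook_foot [(array([ 0.6232, -0.084 ,  0.1397]), 0.7)]
pocket_fan [(array([ 0.6184, -0.0215, -0.0038]), 0.7)]
```

View pics/t6.png

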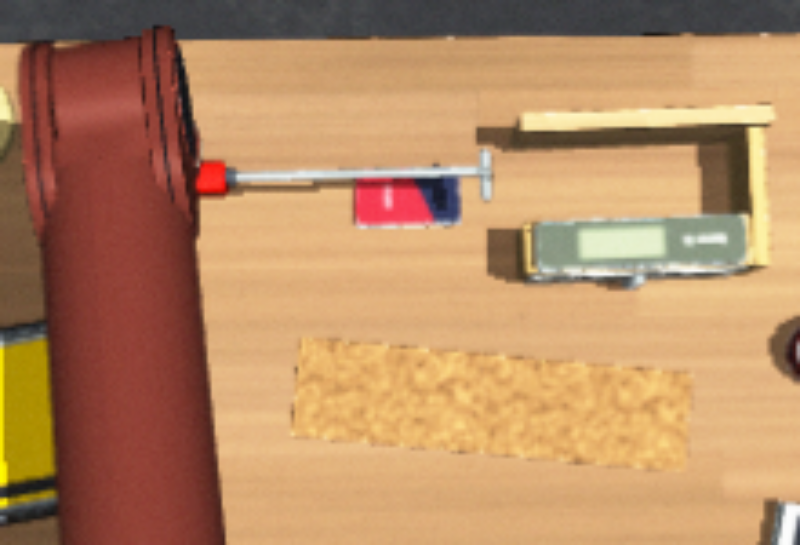

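```bash
python3 -m creep '{"twist":[[0,0,0],[0,0,0],[0,0,1.5],[0,0,1.5],[0,0,1.5],[0,0,1.5],[0,0,0],[0,0,0]],"slide":[[-15,-17,-15],[-29,-32,0],[-29,-32,0],[-29,-32,0],[-29,-32,0],[-25,-28,0],[-12,-17,0],[0,0,0]],"fingers":[0,0,0,0,0,0,0,0]}'
python3 - <<'E'
from h import *
p,R=pose(); print(p.round(4),yaw(R)); print(to([.4315,.0054,.040]),yaw(R)-85.26)
E
```

```text
clock: 11.4
tcp_pos: [0.4217, 0.013, 0.1794]
ee_rot: [[0.081, 0.997, -0.003], [0.997, -0.081, 0.001], [0.001, -0.003, -1.0]]
ft_force: [0.5, 0.1, -1.2]
finger_gap: 0.289
[0.4217 0.013  0.1794] 85.35782543039612
[ -7.   10.8 139.4] 0.09782543039611369
```

```bash
python3 -m creep '{"twist":[[0,0,0],[0,0,0],[0,0,0],[0,0,0],[0,0,0],[0,0,0],[0,0,0]],"slide":[[-7,11,0],[0,0,40],[0,0,40],[0,0,35],[0,0,18],[0,0,6],[0,0,0]],"fingers":[0,0,0,0,0,0,0]}'
python3 - <<'E'
from h import *
p,R=pose(); print(p.round(4),yaw(R)); print(to([.4315,.0054,.0372]),yaw(R)-85.26)
w=r.snapshot("top"); cv2.imwrite("pics/t7.png",cv2.resize(w["color"][170:320,200:420],(800,545)))
for q in ["hook_foot","cork_mat"]:
    print(q,[(np.round(d["centre"],4),round(d["p"],2)) for d in r.tip_of(q,"top")[:2]])
E
```

```text
clock: 12.1
tcp_pos: [0.4345, 0.0063, 0.041]
ee_rot: [[0.079, 0.997, -0.002], [0.997, -0.079, -0.002], [-0.002, -0.002, -1.0]]
ft_force: [-0.6, -0.7, -0.7]
finger_gap: 0.289
[0.4345 0.0063 0.041 ] 85.45772455320967
[-1.1 -2.9  3.8] 0.19772455320966742
hook_foot [(array([ 0.4119, -0.2547,  0.0134]), 0.73), (array([0.687 , 0.3941, 0.0011]), 0.39)]
cork_mat [(array([ 0.433 , -0.0937,  0.0034]), 0.58)]
```

View pics/t7.png

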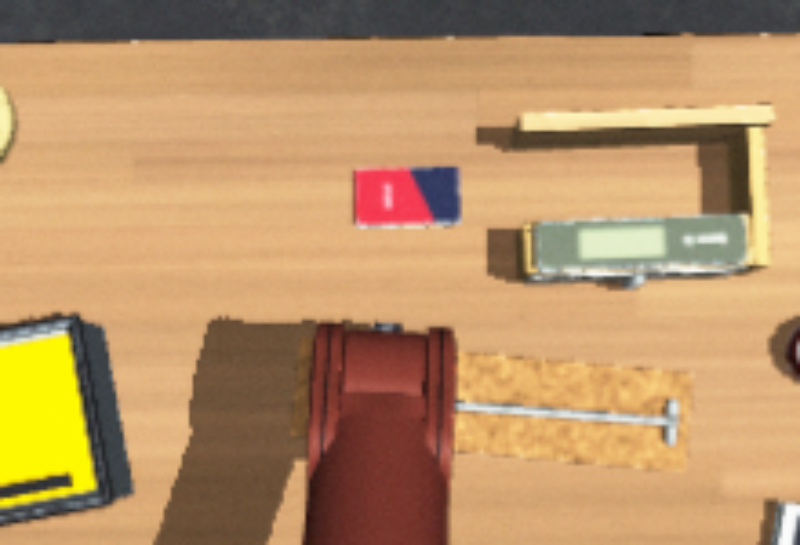

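```bash
python3 -m creep '{"twist":[[0,0,0],[0,0,0],[0,0,0]],"slide":[[-1,-2.5,2],[0,0,1.6],[0,0,0]],"fingers":[0,0,0]}'
```

```text
clock: 12.55
tcp_pos: [0.4324, 0.0061, 0.0384]
ee_rot: [[0.079, 0.997, 0.0], [0.997, -0.079, 0.001], [0.001, 0.0, -1.0]]
ft_force: [0.4, 0.5, -1.0]
finger_gap: 0.288
```

```bash
python3 -m creep '{"twist":[[0,0,0],[0,0,0]],"slide":[[0,0,1],[0,0,0]],"fingers":[0,0]}'
python3 -m creep '{"twist":[[0,0,0],[0,0,0],[0,0,0]],"slide":[[0,0,0.7],[0,0,0],[0,0,0]],"fingers":[0,0,0]}'
```

```text
clock: 12.75
tcp_pos: [0.4326, 0.006, 0.0374]
ee_rot: [[0.079, 0.997, 0.0], [0.997, -0.079, 0.0], [0.0, 0.0, -1.0]]
ft_force: [-1.1, 1.6, 0.6]
finger_gap: 0.289
clock: 13.05
tcp_pos: [0.4326, 0.006, 0.0373]
ee_rot: [[0.079, 0.997, -0.0], [0.997, -0.079, 0.001], [0.001, -0.001, -1.0]]
ft_force: [-7.0, 0.8, 19.1]
finger_gap: 0.288
```

```bash
python3 -m creep '{"twist":[[0,0,0],[0,0,0],[0,0,0],[0,0,0],[0,0,0],[0,0,0],[0,0,0]],"slide":[[0,0,-0.6],[0,0,0],[0,0,0],[0,0,0],[0,0,0],[0,0,0],[0,0,0]],"fingers":[0,0,30,36,44,60,85]}'
python3 -m creep '{"twist":[[0,0,0],[0,0,0],[0,0,0],[0,0,0],[0,0,0],[0,0,0]],"slide":[[0,0,0],[0,0,0],[0,0,-20],[0,0,-50],[0,0,-50],[0,0,-30]],"fingers":[85,85,85,85,85,85]}'
python3 - <<'E'
from h import *
p,R=pose(); print(p.round(4),yaw(R))
w=r.snapshot("top"); 
for q in ["hook_foot","hook_grip","pocket_fan"]:
    print(q,[(np.round(d["centre"],4),round(d["p"],2)) for d in r.tip_of(q,"top")[:2]])
o=r.outline_of("pocket_fan","top"); print(rect(cloud(w,maskpts(o[0]["mask"]),z=.016)))
w=r.snapshot("scene"); cv2.imwrite("pics/s8.png",cv2.resize(w["color"][200:400,180:460],(800,571)))
E
```

```text
clock: 13.75
tcp_pos: [0.4324, 0.0058, 0.0371]
ee_rot: [[0.079, 0.997, 0.0], [0.997, -0.079, -0.0], [-0.0, 0.0, -1.0]]
ft_force: [-0.6, -0.1, -0.8]
finger_gap: 0.837
clock: 14.35
tcp_pos: [0.4333, 0.0054, 0.1904]
ee_rot: [[0.08, 0.997, 0.003], [0.997, -0.08, 0.002], [0.002, 0.003, -1.0]]
ft_force: [-0.2, 0.8, -0.4]
finger_gap: 0.993
[0.4333 0.0054 0.1904] 85.39789189794534
hook_foot [(array([ 0.4083, -0.2573,  0.0101]), 0.74), (array([ 0.6242, -0.1174, -0.0051]), 0.65)]
hook_grip []
pocket_fan [(array([ 0.6198, -0.0191, -0.0037]), 0.9)]
(array([617.2, -18.7]), array([95.8, 53.2]), 89.3)
```

View pics/s8.png

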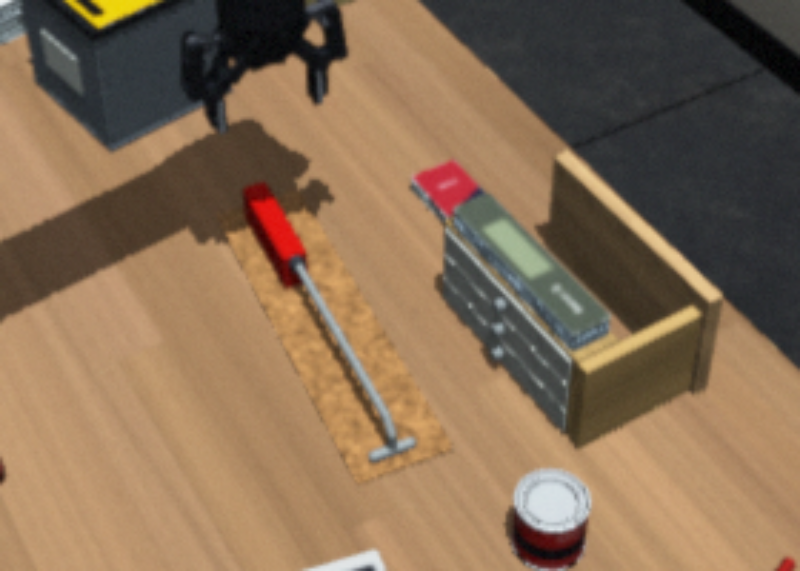

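The picture shows the hook upright on its mat and the fan fully out at about (0.618, -0.019). I go above the fan.

```bash
python3 -m creep '{"twist":[[0,0,0],[0,0,-1],[0,0,-1],[0,0,-1],[0,0,-1.5],[0,0,0],[0,0,0]],"slide":[[-2,30,0],[-2,40,10],[-2,40,10],[-4,40,10],[-5,30,10],[0,8,0],[0,0,0]],"fingers":[85,85,85,85,85,85,85]}' 60
python3 - <<'E'
from h import *
w=wrist(); p,R=pose(); print(p.round(4),yaw(R))
cv2.imwrite("pics/w9.png",w["color"])
o=r.outline_of("pocket_fan","wrist"); print(o[0]["p"],rect(cloud(w,maskpts(o[0]["mask"]),z=.016)),rect(cloud(w,maskpts(o[0]["mask"]))))
print(r.tip_of("pocket_fan","wrist")[:1])
E
```

```text
clock: 15.35
tcp_pos: [0.6118, -0.0199, 0.1467]
ee_rot: [[0.006, 1.0, -0.005], [1.0, -0.006, -0.002], [-0.002, -0.005, -1.0]]
ft_force: [-0.3, 0.2, 0.6]
finger_gap: 0.992
[ 0.6112 -0.0197  0.1475] 89.65871896268791
0.56 (array([618.7, -17. ]), array([53.5, 95.3]), 1.1) (array([619. , -17.7]), array([56.8, 95.6]), 1.6)
[{'centre': [0.6208, -0.0175, -0.0002], 'p': 0.97}]
```

View pics/w9.png

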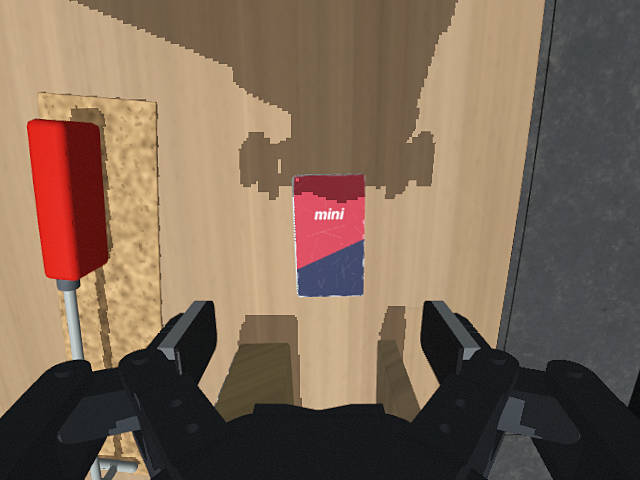

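The fan is at px (330,235), between the finger columns and well clear of the gap. I descend and grip.

```bash
python3 -m creep '{"twist":[[0,0,-1.2],[0,0,0],[0,0,0],[0,0,0],[0,0,0],[0,0,0],[0,0,0]],"slide":[[2,8,0],[0,0,35],[0,0,40],[0,0,35],[0,0,14],[0,0,5],[0,0,0]],"fingers":[85,85,85,85,85,85,85]}'
python3 - <<'E'
from h import *
p,R=pose(); print(p.round(4),yaw(R)); print(to([.619,-.018,.018]),r.observe()["ft_force"])
E
```

```text
clock: 16.2
tcp_pos: [0.6204, -0.0166, 0.0205]
ee_rot: [[-0.017, 1.0, -0.001], [1.0, 0.017, 0.001], [0.001, -0.001, -1.0]]
ft_force: [0.3, 0.2, -0.7]
finger_gap: 0.996
[ 0.6204 -0.0166  0.0205] 90.97913221289842
[-1.4 -1.5  2.5] [ 0.32944926  0.1718286  -0.65404363]
```

```bash
python3 -m creep '{"twist":[[0,0,0],[0,0,0],[0,0,0],[0,0,0],[0,0,0],[0,0,0]],"slide":[[-1,-1,2],[0,0,0],[0,0,0],[0,0,0],[0,0,0],[0,0,0]],"fingers":[70,0,0,0,0,0]}' 50
python3 -m creep '{"twist":[[0,0,0],[0,0,0],[0,0,0],[0,0,0],[0,0,0]],"slide":[[0,0,-5],[0,0,-20],[0,0,-40],[0,0,-40],[0,0,0]],"fingers":[0,0,0,0,0]}'
python3 - <<'E'
from h import *
w=wrist(); p,R=pose(); print(p.round(4),yaw(R))
cv2.imwrite("pics/w10.png",w["color"])
o=r.outline_of("pocket_fan","wrist")
if o:
    P=cloud(w,maskpts(o[0]["mask"])); print(o[0]["p"],rect(P),np.percentile(P[:,2],[5,25,50,75,95])-p[2])
E
```

```text
clock: 16.8
tcp_pos: [0.6197, -0.0178, 0.0191]
ee_rot: [[-0.017, 1.0, -0.0], [1.0, 0.017, 0.002], [0.002, -0.0, -1.0]]
ft_force: [-1.8, -0.7, 6.7]
finger_gap: 0.611
clock: 17.3
tcp_pos: [0.6221, -0.0186, 0.1285]
ee_rot: [[-0.016, 1.0, 0.006], [1.0, 0.016, 0.002], [0.002, 0.006, -1.0]]
ft_force: [1.0, -0.1, -0.6]
finger_gap: 0.615
[ 0.6208 -0.018   0.1258] 90.95750775629934
0.86 (array([622.7, -43.3]), array([101.9, 148. ]), 5.0) [-0.00252024 -0.00169018 -0.00128065 -0.00087973 -0.00030415]
```

View pics/w10.png

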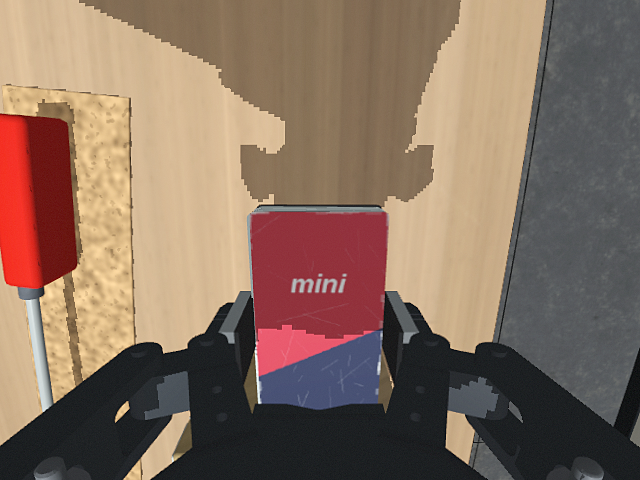

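The fan is held level and square (px (320,310)). I carry it over the bin.

```bash
python3 -m creep '{"twist":[[0,0,0],[0,0,0],[0,0,0],[0,0,-2],[0,0,-2],[0,0,-2],[0,0,-2],[0,0,-1.4],[0,0,0],[0,0,0],[0,0,0],[0,0,0]],"slide":[[0,0,-45],[20,-12,-40],[36,-22,-25],[40,-24,0],[40,-24,0],[40,-24,0],[40,-24,0],[40,-24,0],[40,-24,0],[30,-18,0],[15,-9,0],[0,0,0]],"fingers":[0,0,0,0,0,0,0,0,0,0,0,0]}'
python3 - <<'E'
from h import *
p,R=pose(); print(p.round(4),yaw(R)); print(to([.4095,.3245,.235]))
w=r.snapshot("top"); r.snapshot("scene")
for c in ["scene","top"]: print(c,[(np.round(d["centre"],4),round(d["p"],2)) for d in r.tip_of("bin_mouth",c)[:1]])
w=wrist(); cv2.imwrite("pics/w11.png",w["color"]); print([(np.round(d["centre"],4),round(d["p"],2)) for d in r.tip_of("bin_mouth","wrist")[:1]])
E
```

```text
clock: 18.6
tcp_pos: [0.3796, 0.3026, 0.2323]
ee_rot: [[-0.185, 0.983, -0.004], [0.983, 0.185, -0.0], [0.0, -0.003, -1.0]]
ft_force: [0.2, -0.7, -0.4]
finger_gap: 0.616
[0.3796 0.3026 0.2323] 100.66724860941578
[16.  33.5 -2.8]
scene [(array([0.4163, 0.326 , 0.1532]), 0.69)]
top [(array([0.4157, 0.3281, 0.1544]), 0.72)]
[(array([0.4184, 0.3213, 0.1572]), 0.93)]
```

View pics/w11.png

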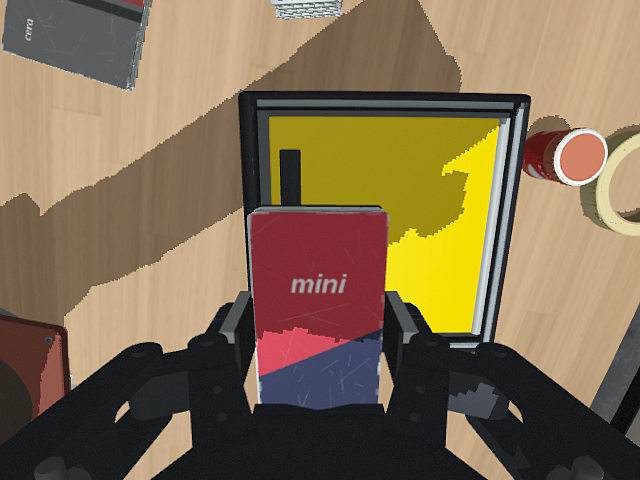

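```bash
python3 -m creep '{"twist":[[0,0,0.2],[0,0,0],[0,0,0],[0,0,0]],"slide":[[10,20,0],[6,15,10],[0,0,15],[0,0,0]],"fingers":[0,0,0,0]}'
python3 - <<'E'
from h import *
p,R=pose(); print(p.round(4),yaw(R)); print(to([.4115,.3245,.235]))
w=wrist(); cv2.imwrite("pics/w12.png",w["color"])
E
```

```text
clock: 19.3
tcp_pos: [0.4138, 0.3213, 0.2066]
ee_rot: [[-0.175, 0.985, -0.003], [0.985, 0.175, -0.002], [-0.002, -0.004, -1.0]]
ft_force: [0.4, 0.2, -1.2]
finger_gap: 0.615
[0.4138 0.3213 0.2066] 100.06121703667786
[  3.5  -1.8 -28.4]
```

View pics/w12.png

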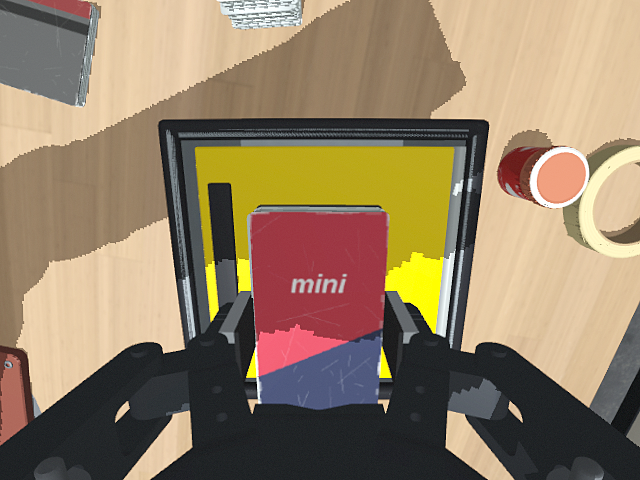

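Fan centred over the mouth (px (320,300)), with the free edge to the left. I press it in.

```bash
python3 -m creep '{"twist":[[0,0,0],[0,0,0],[0,0,0],[0,0,0],[0,0,0],[0,0,0]],"slide":[[3,-2,12],[0,0,15],[0,0,15],[0,0,15],[0,0,13],[0,0,0]],"fingers":[0,0,0,0,0,0]}'
python3 - <<'E'
from h import *
w=wrist(); cv2.imwrite("pics/w13.png",w["color"])
s=r.snapshot("scene"); cv2.imwrite("pics/s13.png",cv2.resize(s["color"][100:280,120:360],(800,600)))
E
```

```text
clock: 19.95
tcp_pos: [0.4102, 0.3246, 0.1367]
ee_rot: [[-0.176, 0.984, -0.004], [0.984, 0.176, -0.001], [-0.0, -0.004, -1.0]]
ft_force: [-0.1, -0.5, 0.1]
finger_gap: 0.613
```

View pics/w13.png

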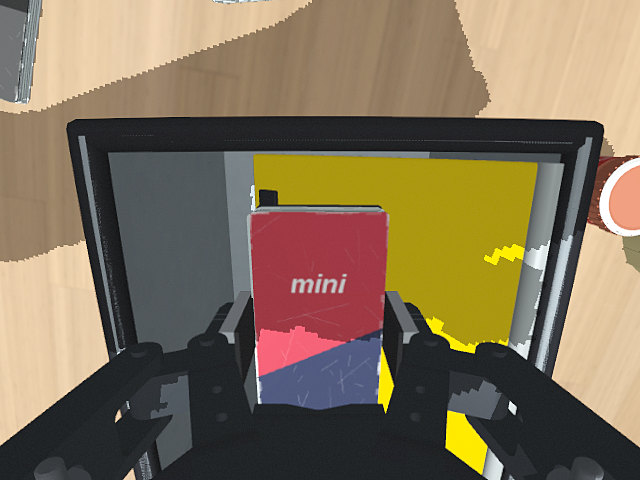

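View pics/s13.png

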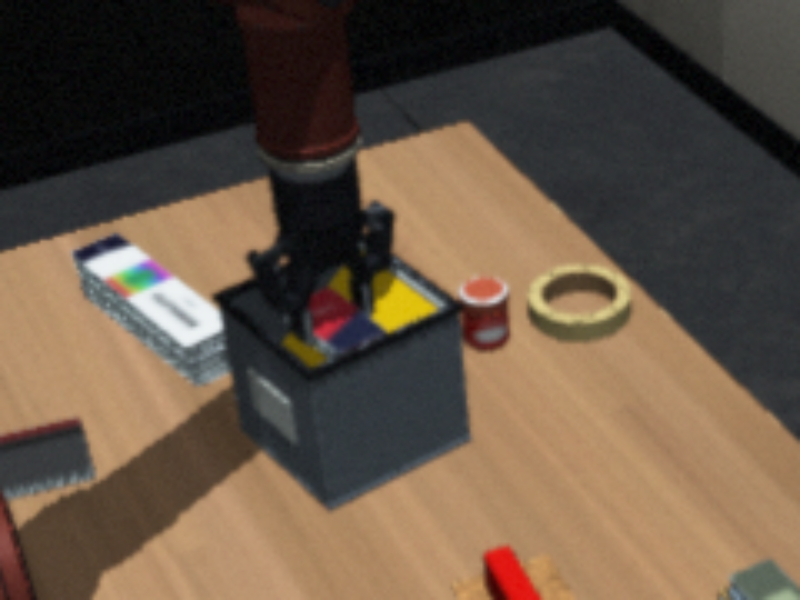

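```bash
python3 -m creep '{"twist":[[0,0,0],[0,0,0],[0,0,0]],"slide":[[0,0,10],[0,0,8],[0,0,0]],"fingers":[0,0,0]}'
python3 -m creep '{"twist":[[0,0,0],[0,0,0],[0,0,0]],"slide":[[0,0,7],[0,0,7],[0,0,0]],"fingers":[0,0,0]}'
python3 - <<'E'
from h import *
w=wrist(); cv2.imwrite("pics/w14.png",w["color"])
E
```

```text
clock: 20.35
tcp_pos: [0.4106, 0.3249, 0.1193]
ee_rot: [[-0.176, 0.984, -0.003], [0.984, 0.176, -0.0], [0.0, -0.003, -1.0]]
ft_force: [-1.4, -0.2, -0.3]
finger_gap: 0.617
clock: 20.65
tcp_pos: [0.4106, 0.3249, 0.1054]
ee_rot: [[-0.176, 0.984, -0.003], [0.984, 0.176, -0.0], [0.0, -0.003, -1.0]]
ft_force: [-0.1, -0.2, -0.6]
finger_gap: 0.616
```

View pics/w14.png

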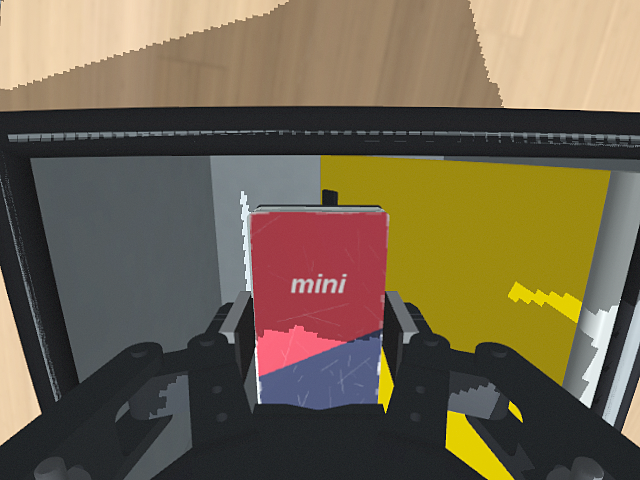

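The flap is well open: its edge is past mid-mouth at px x≈320. I release with a partial opening, wait, then withdraw.

```bash
python3 -m creep '{"twist":[[0,0,0],[0,0,0],[0,0,0],[0,0,0],[0,0,0],[0,0,0]],"slide":[[0,0,0],[0,0,0],[0,0,0],[0,0,0],[0,0,0],[0,0,0]],"fingers":[72,72,72,72,72,72]}'
python3 - <<'E'
from h import *
w=wrist(); cv2.imwrite("pics/w15.png",w["color"])
E
```

```text
clock: 21.3
tcp_pos: [0.4115, 0.3255, 0.1067]
ee_rot: [[-0.176, 0.984, -0.001], [0.984, 0.176, 0.002], [0.002, -0.001, -1.0]]
ft_force: [2.3, -0.3, 1.3]
finger_gap: 0.848
```

View pics/w15.png

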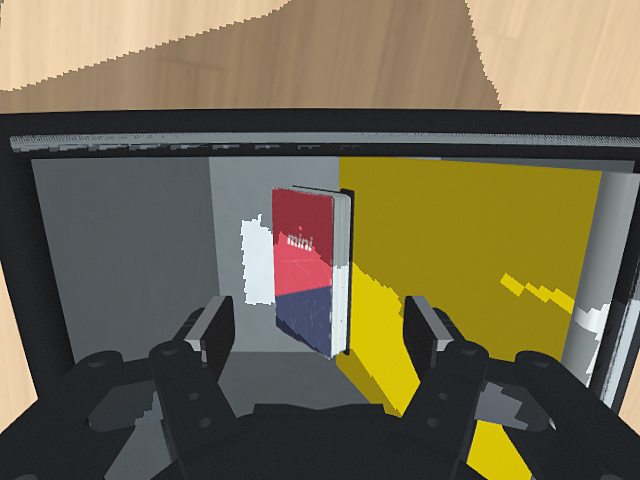

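The fan has dropped off the fingers and stands on the floor leaning against the flap (px (310,270)). I withdraw straight up.

```bash
python3 -m creep '{"twist":[[0,0,0],[0,0,0],[0,0,0],[0,0,0],[0,0,0],[0,0,0],[0,0,0],[0,0,0],[0,0,0]],"slide":[[0,0,-10],[0,0,-15],[0,0,-20],[0,0,-20],[0,0,-30],[0,0,-30],[0,0,-25],[0,0,0],[0,0,0]],"fingers":[72,72,72,72,72,72,72,72,72]}'
python3 - <<'E'
from h import *
w=wrist(); cv2.imwrite("pics/w16.png",w["color"])
s=r.snapshot("scene"); cv2.imwrite("pics/s16.png",s["color"])
for c in ["scene","top"]:
    o=r.snapshot(c)
    for q in ["bin_flap"]:
        m=r.outline_of(q,c)
        if m:
            P=cloud(o,maskpts(m[0]["mask"])); print(c,m[0]["p"],len(P),np.percentile(P[:,2],[5,50,95]))
    for q in ["red_pot","red_tin","tape","hook_foot","hook_grip","pocket_fan"]:
        print(q,[(np.round(d["centre"],3),round(d["p"],2)) for d in r.tip_of(q,c)[:1]])
E
```

```text
clock: 22.25
tcp_pos: [0.4112, 0.3252, 0.2569]
ee_rot: [[-0.177, 0.984, -0.002], [0.984, 0.177, 0.002], [0.002, -0.002, -1.0]]
ft_force: [-0.6, -0.3, 0.4]
finger_gap: 0.847
scene 0.55 1181 [0.14346359 0.14703    0.1506556 ]
red_pot [(array([ 0.592,  0.4  , -0.   ]), 0.53)]
red_tin [(array([ 0.467, -0.394,  0.002]), 0.81)]
tape [(array([0.694, 0.391, 0.   ]), 0.78)]
hook_foot [(array([ 0.408, -0.256,  0.011]), 0.61)]
hook_grip [(array([0.435, 0.003, 0.034]), 0.75)]
pocket_fan []
top 0.56 1231 [0.1447222  0.15045087 0.15657137]
red_pot [(array([ 0.594,  0.398, -0.   ]), 0.57)]
red_tin [(array([ 0.469, -0.39 ,  0.002]), 0.71)]
tape [(array([ 0.689,  0.391, -0.003]), 0.95)]
hook_foot [(array([ 0.408, -0.257,  0.008]), 0.91)]
hook_grip [(array([0.434, 0.004, 0.036]), 0.91)]
pocket_fan [(array([0.375, 0.316, 0.038]), 0.5)]
```

View pics/w16.png

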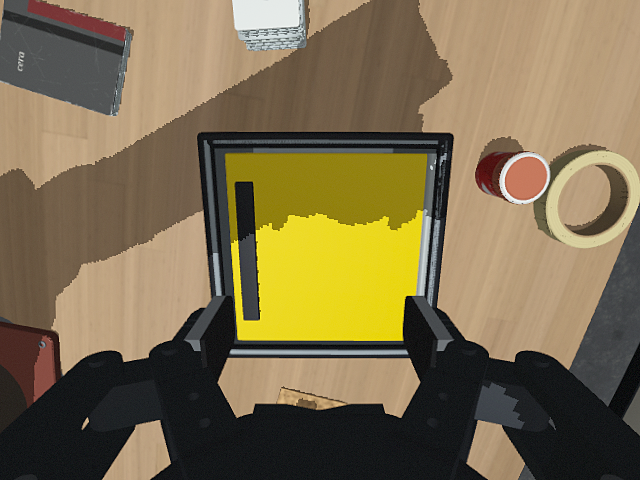

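View pics/s16.png

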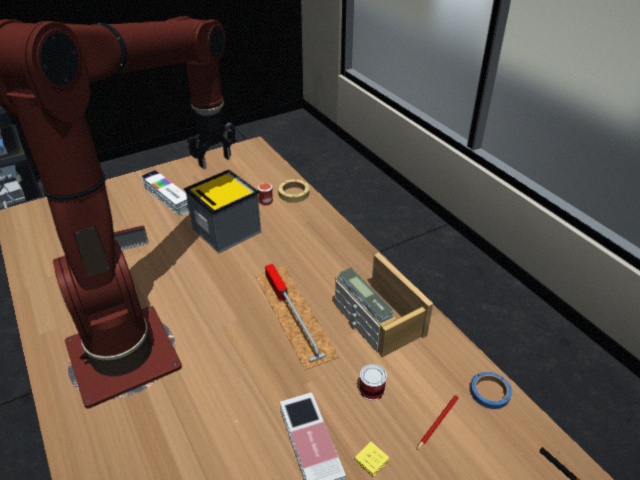

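The flap is shut and level (yellow at z ≈ 0.148). The fan is no longer visible, the hook is upright on its mat and the bystanders haven't moved. I'm handing in.

```bash
python3 -c "
from cell import r
print(r.sign_off())"
```

```text
the job is handed in; nothing more can be done
None
```

The job is done and handed in, at about 22.5 s of the 64 s allowed. I gripped the hook by its red handle, lowered the foot behind the fan and drew the fan right out of the gap. I then stood the hook back upright on its mat. I took the fan from the open worktop, pressed it through the flap until the flap was about 1.1 rad open (worked out from the geometry), and only then let go.

**Final checks:**
- **Fan:** The wrist picture after release showed it on the bin floor, and it is out of sight now the flap is shut.
- **Flap:** It is shut and level, at z about 0.147 to 0.150 m in both camera views.
- **Hook:** Its foot and handle are within a few millimetres of where they started.
- **Pot, tin and tape roll:** They read the same as at the start, to within about 3 mm.

**Disagreements and forces:**
- After the fan was in the bin, the top camera's network still reported one at p 0.5, at (0.375, 0.316, 0.038). That point is inside the bin under the shut flap. I couldn't confirm it in the picture, and the scene camera reported none.
- The highest force I read was about 19 N, for a moment, as the hook came down on the mat. I eased off before letting go.

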